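# Pair the bottle vases with their saucers

## Robot

A 6-joint arm with a two-finger parallel gripper is mounted at the origin on the work surface. World frame = base frame: x ahead of the robot, y to its left, z up, the work surface at z = 0. Lengths are in m, angles in degrees, forces in N, time in s.
With the tool pointing down it reaches from about 0.3 to 0.95 m from the base axis. Payload 3.1 kg.
Tool frame: the origin (TCP) lies at the very end of the fingers, on their centre line; the grasp point (between the pads) lies 19 mm behind it (arm.hold_point_z is the z of the grasp point in the tool frame, in m); z points along the fingers, y is the line along which they close (so a half turn about z gives the same grasp; the last joint's range is limited). The gripper opens to 85 mm and grips with 20 to 120 N. Pads are 22 mm wide; open, the fingers measure 114 mm over their backs; the gripper's body (76 mm by 85 mm) begins 54 mm behind the grasp point. The pads swing forward as they close: fully open they stand 13 mm farther back than shut.
Start: joints at [70.777, 17.653, 93.61, -0, 68.738, -3.994], TCP at [0.164, 0.603, 0.231] pointing down, gripper open.
Joint ranges: [-175.34, 175.34], [-45.06, 112.39], [2.9, 150.54], [-68.45, 248.45], [3.09, 151.38], [-168.51, 168.51]. Speed limits (degrees/s): [159.86, 159.86, 180, 180, 180, 180].

## Interface

Orientations are given as a 3x3 rotation matrix whose columns are the frame's x, y, z axes.
In Python, from station import arm gives the robot as it stands.
- The arm moves only by the tool play_rows, never from a script. Its argument "steps" is a list of rows, each a list of 6 numbers: the shift along the tool's x, y, z in mm, then the turn, a rotation vector about the tool's x, y, z in rad. A call has 1 to 5 rows; each row is the pose to reach, as a shift and turn from the pose commanded when the call began, along the tool's axes at that moment; what a row does not reach only later rows make up. A row lasts 1/8 s, in which the tool goes at most 62.5 mm and 10.7 degrees, less where a joint would pass 70% of its speed; a pose out of reach is approached as far as the arm can. A call with a gripper value outside its range is refused whole. "jaw" is the opening, from 0 (shut) to 1 (fully open), set as the call begins (left out, the last holds). The fingers move at their own pace and stop on an object; "newtons" is the grip in N (left out, the last holds). Time passes only in rows, so rows that repeat a pose let the fingers close. It gives the time, the measured TCP pose, the force, the opening and the grip force at its end, in the units of the state.
- arm.state(): the state, without advancing time (a new reading comes with each control period).
- arm.snapshot(name): name is "scene" or "top" or "wrist"; returns a dict with "frame" (384x512x3 uint8, red, green, blue), "depth" (384x512 float32, m along the optical axis (not along the pixel's ray), 0 where there is no reading), "fovy" (degrees; the focal length in pixels is half the picture's height over the tangent of half this angle, whatever the lens; pixels are square), "cx", "cy" (the principal point, pixels), "xyz" and "attitude" of the camera in the world. Camera axes: x right, y down, z forward; pixel columns grow to the right and rows downward; lengths in m; the calibration is good to about 2 mm. A picture is of the moment at which its call begins.
- arm.finish_job(): hands the job in; it is judged then, once.
Trained networks look in the newest picture that a camera, given by its name, has taken for a name from the list of things; names that differ only in an ending like _2 or _b are one class to them, and where a whole thing is asked for, a point or a joint stands for the part that bears it (a point fixed in the world has none). Each returns a list of dicts, best first, with "confidence" (0 to 1); they miss things now and then, are a little off and sometimes report something else, mostly with a low value. They report only what shows in the picture. A call takes as long as a camera call.
- arm.recognise(target, camera): "box" ([centre column, centre row, width, height] as shares, 0 to 1, of the picture: columns of its width, rows of its height, round what is visible of it).
The state is a dict: "t": time; "qpos": joint angles; "qvel": joint speeds; "joint_efforts": joint torques, N m; "tcp_pos": TCP position; "tcp_rot": TCP orientation; "force": force on the tool from outside, world axes, zero at the start; "wrist_torque": the same for the moment, N m; "grip_width": finger opening in m; "grasp_force": force on a finger pad.
Only numpy, scipy, OpenCV 4.12 (cv2) and the standard library are available. Lean on these libraries where they do the work, as an engineer would, in place of code of your own. Each camera call takes 0.05 s, during which the arm holds its last target. There are 200 camera calls.

## Task

Stand each of the four long-necked vases upright in the saucer of its own colour, its foot flat on the floor of the saucer inside the rim. Set them down gently, without dropping or knocking over any, and leave the two straight beakers where they stand.

Things in the scene. Friction and masses are not known exactly. Their poses are not given: they have to be found in the camera images.
- vase_blue_center (a point): blue bottle vase, loose, upright, 116 mm tall, 0.18-0.35 kg: clay foot 44 mm across, belly 58 mm (widest 32-46 mm above the underside), straight neck 24 mm across from 73 to 107 mm above the underside (grip here), mouth flaring to 28 mm at the top. Point: on its axis half-way up, 58 mm above the underside (mid-neck is 32 mm higher); z up its axis; round, yaw means nothing
- vase_green_center (a point): green bottle vase, loose, upright, 116 mm tall, 0.18-0.35 kg: clay foot 44 mm across, belly 58 mm (widest 32-46 mm above the underside), straight neck 24 mm across from 73 to 107 mm above the underside (grip here), mouth flaring to 28 mm at the top. Point: on its axis half-way up, 58 mm above the underside (mid-neck is 32 mm higher); z up its axis; round, yaw means nothing
- vase_red_center (a point): red bottle vase, loose, upright, 116 mm tall, 0.18-0.35 kg: clay foot 44 mm across, belly 58 mm (widest 32-46 mm above the underside), straight neck 24 mm across from 73 to 107 mm above the underside (grip here), mouth flaring to 28 mm at the top. Point: on its axis half-way up, 58 mm above the underside (mid-neck is 32 mm higher); z up its axis; round, yaw means nothing
- vase_yellow_center (a point): yellow bottle vase, loose, upright, 116 mm tall, 0.18-0.35 kg: clay foot 44 mm across, belly 58 mm (widest 32-46 mm above the underside), straight neck 24 mm across from 73 to 107 mm above the underside (grip here), mouth flaring to 28 mm at the top. Point: on its axis half-way up, 58 mm above the underside (mid-neck is 32 mm higher); z up its axis; round, yaw means nothing
- saucer_blue: the blue saucer, a round low dish that stays put on the bench: 84 mm across outside, blue rim 14 mm high and 6 mm thick, clay-coloured flat floor 72 mm across inside, 6 mm above the bench. Origin: centre of its underside, on the bench (z = 0); z up; round, so its yaw means nothing
- saucer_green: the green saucer, a round low dish that stays put on the bench: 84 mm across outside, green rim 14 mm high and 6 mm thick, clay-coloured flat floor 72 mm across inside, 6 mm above the bench. Origin: centre of its underside, on the bench (z = 0); z up; round, so its yaw means nothing
- saucer_red: the red saucer, a round low dish that stays put on the bench: 84 mm across outside, red rim 14 mm high and 6 mm thick, clay-coloured flat floor 72 mm across inside, 6 mm above the bench. Origin: centre of its underside, on the bench (z = 0); z up; round, so its yaw means nothing
- saucer_yellow: the yellow saucer, a round low dish that stays put on the bench: 84 mm across outside, yellow rim 14 mm high and 6 mm thick, clay-coloured flat floor 72 mm across inside, 6 mm above the bench. Origin: centre of its underside, on the bench (z = 0); z up; round, so its yaw means nothing
- beaker_blue_center (a point): a blue straight-sided open beaker without a neck, 85 mm tall, 58 mm across at the foot, 66 mm at the rim, loose, upright: not a vase, to be left alone. This point is on its axis half-way up, 42.5 mm above its underside; z up
- beaker_yellow_center (a point): a yellow straight-sided open beaker without a neck, 85 mm tall, 58 mm across at the foot, 66 mm at the rim, loose, upright: not a vase, to be left alone. This point is on its axis half-way up, 42.5 mm above its underside; z up

How it is judged:
By the outcome, as a careful person would: the job done as asked, in the order asked, and still so for the second after the job is handed in, with the robot touching nothing.
It also fails if it takes over 120 s, if anything falls off the work surface, if the arm or the gripper's body presses on something with over 40 N, if the wrist force passes 120 N, or if a joint passes its speed limit or range.

## Working session

There is one attempt and no reset: what is moved stays moved. The work goes in short steps, Python scripts to look and compute and a tool call to move; the robot and the scene stay as the last step left them, time stands still between calls to the robot, and variables do not carry over. Pictures are saved under pics/ and viewed, at most 14 in all, crops included, and the job is handed in when it is done.

Besides the shell and the picture viewer there is one more tool, called after "Request:" as name([rows], argument=value, ...), one row to a line, values as JSON. play_rows: Moves the arm, as the interface text tells. Its arguments: {"type":"object","properties":{"steps":{"type":"array","items":{"type":"array","items":{"type":"number"}}},"jaw":{"type":"number"},"newtons":{"type":"number"}},"required":["steps"]}

```bash
mkdir -p pics; cat > h.py <<'E'
import numpy as np, cv2
from station import arm
def snap(c):
    s=arm.snapshot(c); return s
def cloud(s):
    d=s["depth"]; h,w=d.shape; f=h/2/np.tan(np.radians(s["fovy"])/2)
    v,u=np.mgrid[:h,:w]
    p=np.stack([(u-s["cx"])*d/f,(v-s["cy"])*d/f,d],-1)
    P=p@np.array(s["attitude"]).T+np.array(s["xyz"]); P[d==0]=np.nan
    return P
E
python3 - <<'E'
from h import *
for c in("scene","top"):
    s=snap(c); cv2.imwrite(f"pics/{c}0.png",s["frame"][...,::-1]); print(c,s["xyz"],s["fovy"])
    P=cloud(s); np.save(c+"0.npy",P); 
    for k in ("vase_blue_center","vase_green_center","vase_red_center","vase_yellow_center","saucer_blue","saucer_green","saucer_red","saucer_yellow","beaker_blue_center","beaker_yellow_center"):
        r=arm.recognise(k,c)
        for q in r[:2]:
            b=q["box"]; print(k,round(q["confidence"],2),np.round(np.array(b)*[512,384,512,384]),end=' ')
            x,y=int(b[0]*512),int(b[1]*384); print(np.round(P[y,x],3))
print(arm.state())
E
```

```text
scene [ 1.45353892 -0.40801635  1.02485541] 44.70352526692687
vase_blue_center 0.68 [302. 160.  14.  32.] [0.413 0.234 0.07 ]
vase_green_center 0.84 [190. 252.  22.  39.] [ 0.632 -0.231  0.068]
vase_red_center 0.71 [288. 224.  17.  40.] [0.651 0.054 0.069]
vase_red_center 0.71 [189. 252.  24.  40.] [ 0.632 -0.231  0.068]
vase_yellow_center 0.58 [355. 172.  19.  31.] [0.532 0.363 0.063]
saucer_blue 0.88 [218. 213.  31.  24.] [ 0.467 -0.088  0.007]
saucer_green 0.87 [268. 194.  24.  20.] [0.448 0.09  0.007]
saucer_red 0.96 [330. 217.  27.  21.] [0.631 0.216 0.01 ]
saucer_yellow 0.6 [161. 218.  25.  23.] [ 0.407 -0.253  0.005]
beaker_blue_center 0.69 [245. 247.  30.  34.] [ 0.683 -0.093  0.079]
beaker_blue_center 0.58 [268. 194.  25.  21.] [0.45  0.093 0.008]
beaker_yellow_center 0.7 [126. 250.  34.  33.] [ 0.566 -0.383  0.084]
beaker_yellow_center 0.45 [331. 217.  26.  22.] [0.623 0.221 0.006]
top [ 0.33526285 -0.00976998  1.21929559] 49.59588215377433
vase_blue_center 0.75 [172. 242.  21.  18.] [0.394 0.238 0.118]
vase_green_center 0.66 [343. 169.  19.  18.] [ 0.608 -0.227  0.065]
vas
[... 676 characters left out ...]
     6.87385640e+01, -3.99311248e+00]), 'qvel': array([-0.00389551, -0.03683796, -0.03993061,  0.05402135, -0.09535343,
       -0.07473433]), 'joint_efforts': array([ 6.43940311e-04, -4.15303946e+01, -2.77084440e+01, -9.63075422e-05,
        6.95886120e-04, -2.14517718e-05]), 'tcp_pos': array([0.16421672, 0.60304594, 0.23126367]), 'tcp_rot': array([[-9.64871171e-01,  2.62723472e-01, -2.69127166e-05],
       [ 2.62723473e-01,  9.64871171e-01, -2.51748118e-05],
       [ 1.93532904e-05, -3.13610525e-05, -9.99999999e-01]]), 'force': array([ 0.35069617,  0.64579723, -0.98747734]), 'wrist_torque': array([ 0.02650991, -0.03112372, -0.01765774]), 'grasp_force': 0.0, 'grip_width': 0.0854465194884216}
```

```bash
python3 - <<'E'
import cv2
a=cv2.imread("pics/top0.png")[120:290,90:440]; cv2.imwrite("pics/topc.png",cv2.resize(a,(700,340),interpolation=2))
a=cv2.imread("pics/scene0.png")[120:300,80:400]; cv2.imwrite("pics/scenec.png",cv2.resize(a,(800,450),interpolation=2))
E
```

```text
(no output)
```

View pics/topc.png

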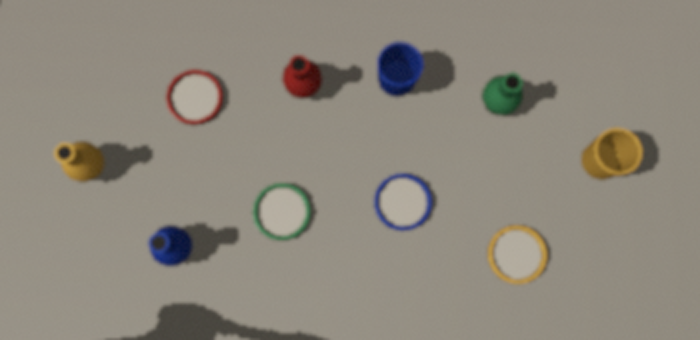

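View pics/scenec.png

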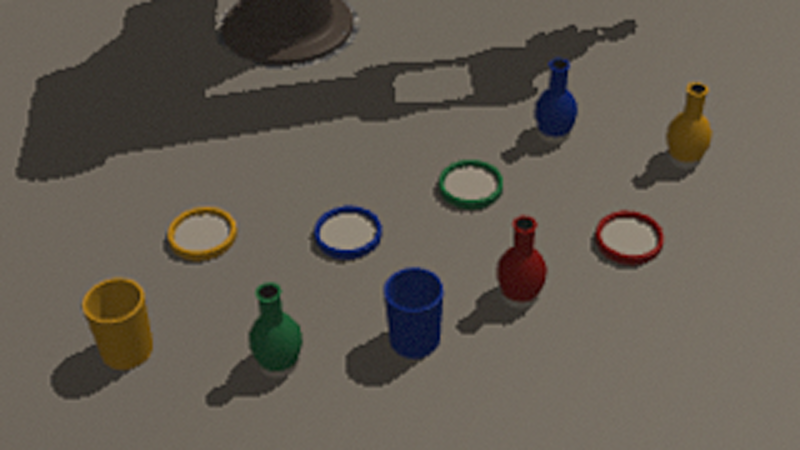

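```bash
cat > fit.py <<'E'
from h import *
from scipy.optimize import least_squares
def vase(P,x0,z0=0.0,rad=.05):
    q=P.reshape(-1,3); q=q[np.isfinite(q[:,0])]
    q=q[(np.hypot(*(q[:,:2]-x0).T)<rad)&(q[:,2]>z0+.015)&(q[:,2]<z0+.13)]
    R=lambda z:np.interp(z-z0,[0,.032,.046,.073,.107,.116],[.022,.029,.029,.012,.012,.014])
    q=q[q[:,2]<z0+.112]
    f=lambda c:np.hypot(q[:,0]-c[0],q[:,1]-c[1])-R(q[:,2])
    r=least_squares(f,x0,loss='soft_l1',f_scale=.003)
    return r.x,len(q),np.median(abs(f(r.x)))
def sauc(P,img,x0):
    hsv=cv2.cvtColor(img,cv2.COLOR_RGB2HSV)
    m=(hsv[...,1]>110)&(np.hypot(P[...,0]-x0[0],P[...,1]-x0[1])<.06)&(P[...,2]<.03)
    q=P[m]; f=lambda c:np.hypot(q[:,0]-c[0],q[:,1]-c[1])-.039
    r=least_squares(f,x0,loss='soft_l1',f_scale=.003)
    return r.x,len(q),np.median(abs(f(r.x)))
E
python3 - <<'E'
from fit import *
V=dict(blue=(.39,.24),green=(.62,-.235),red=(.635,.06),yellow=(.515,.36))
S=dict(blue=(.471,-.085),green=(.443,.096),red=(.618,.225),yellow=(.39,-.25))
B=dict(b=(.664,-.09),y=(.541,-.389))
for c in("scene","top"):
    P=np.load(c+"0.npy"); I=cv2.imread(f"pics/{c}0.png")[...,::-1].copy()
    for k in V: print(c,"vase",k,*[np.round(a,4) for a in vase(P,np.array(V[k]))])
    for k in S: print(c,"sauc",k,*[np.round(a,4) for a in sauc(P,I,np.array(S[k]))])
    for k in B:
        q=P.reshape(-1,3);q=q[np.isfinite(q[:,0])&(q[:,2]>.02)];q=q[np.hypot(*(q[:,:2]-B[k]).T)<.06]
        print(k,q.min(0),q.max(0))
E
```

```text
scene vase blue [0.3976 0.2426] 320 0.0016
scene vase green [ 0.6205 -0.2294] 441 0.0014
scene vase red [0.6431 0.0628] 399 0.0013
scene vase yellow [0.5169 0.3769] 334 0.0016
scene sauc blue [ 0.4684 -0.0859] 170 0.0015
scene sauc green [0.4524 0.0903] 136 0.0016
scene sauc red [0.6225 0.2246] 199 0.0016
scene sauc yellow [ 0.3938 -0.2503] 226 0.0019
b [ 0.62015147 -0.11076847  0.02001562] [ 0.68798297 -0.045279    0.09086065]
y [ 0.49718656 -0.41112247  0.02050239] [ 0.56895675 -0.34630904  0.08919023]
top vase blue [0.3986 0.2452] 273 0.0013
top vase green [ 0.6203 -0.2269] 270 0.0012
top vase red [0.6432 0.065 ] 254 0.0012
top vase yellow [0.5179 0.379 ] 309 0.0014
top sauc blue [ 0.4655 -0.0826] 85 0.0007
top sauc green [0.443 0.096] 0 nan
top sauc red [0.62   0.2278] 139 0.001
top sauc yellow [ 0.3914 -0.2466] 199 0.0014
b [ 0.62127666 -0.10669324  0.02023191] [ 0.68669772 -0.04437811  0.08920328]
y [ 0.50006964 -0.40746904  0.02003714] [ 0.56232416 -0.34347419  0.08916145]
  return _methods._mean(a, axis=axis, dtype=dtype,
  ret = ret.dtype.type(ret / rcount)
```

Request:
play_rows([
  [-50,-15,0,0,0,-0.09],
  [-104,-32,0,0,0,-0.18],
  [-158,-49,0,0,0,-0.2658],
  [-212,-66,0,0,0,-0.2658],
  [-270,-85,0,0,0,-0.2658],
], jaw=1)

```text
t: 1.72
tcp_pos: [0.4037, 0.4493, 0.2315]
tcp_rot: [[-1.0, -0.001, 0.0], [-0.001, 1.0, 0.001], [-0.0, 0.001, -1.0]]
force: [0.1, 0.8, 0.7]
grip_width: 0.0856
grasp_force: 0.0
```

Request:
play_rows([
  [-40,-25,0,0,0,0],
  [-80,-50,0,0,0,0],
  [-115,-72,0,0,0,0],
  [-115,-72,0,0,0,0],
  [-115,-72,0,0,0,0],
])

```text
t: 2.35
tcp_pos: [0.517, 0.3781, 0.231]
tcp_rot: [[-1.0, 0.001, -0.001], [0.001, 1.0, 0.0], [0.001, 0.0, -1.0]]
force: [-0.8, 0.5, 0.1]
grip_width: 0.0856
grasp_force: 0.0
```

```bash
python3 - <<'E'
from fit import *
s=snap("wrist"); P=cloud(s); cv2.imwrite("pics/w0.png",s["frame"][...,::-1])
print(arm.state()["tcp_pos"],vase(P,np.array((.5174,.378))))
E
```

```text
[0.51657557 0.37850397 0.23107959] (array([0.51561826, 0.38074928]), 1747, np.float64(0.001598011331439192))
```

View pics/w0.png

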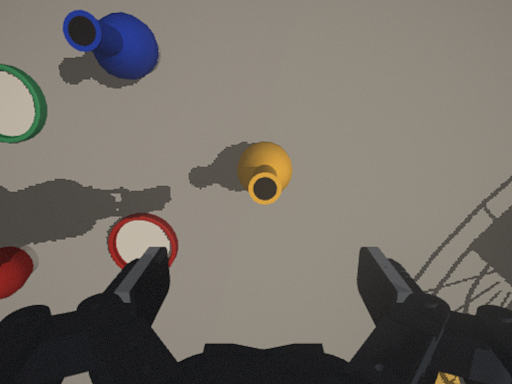

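Request:
play_rows([
  [0,1,50,0,0,0],
  [0,1,100,0,0,0],
  [0,1,135,0,0,0],
  [0,1,155,0,0,0],
  [0,1,155,0,0,0],
])

```text
t: 3.02
tcp_pos: [0.5157, 0.3791, 0.0748]
tcp_rot: [[-1.0, -0.001, -0.003], [-0.001, 1.0, -0.002], [0.003, -0.002, -1.0]]
force: [-0.8, -0.7, 0.4]
grip_width: 0.0852
grasp_force: 0.0
```

Request:
play_rows([
  [0,0,0,0,0,0],
  [0,0,0,0,0,0],
  [0,0,0,0,0,0],
  [0,0,0,0,0,0],
  [0,0,0,0,0,0],
], jaw=0.2, newtons=30)

```text
t: 3.65
tcp_pos: [0.5182, 0.3795, 0.0778]
tcp_rot: [[-1.0, 0.0, 0.002], [0.0, 1.0, 0.001], [-0.002, 0.001, -1.0]]
force: [-0.8, -0.9, 5.2]
grip_width: 0.0249
grasp_force: 27.8
```

Request:
play_rows([
  [0,0,0,0,0,0],
  [0,0,-10,0,0,0],
  [0,0,-40,0,0,0],
  [0,0,-80,0,0,0],
  [0,0,-120,0,0,0],
], jaw=0, newtons=45)

```text
t: 4.28
tcp_pos: [0.5163, 0.3784, 0.196]
tcp_rot: [[-1.0, 0.0, -0.003], [0.0, 1.0, -0.002], [0.003, -0.002, -1.0]]
force: [0.0, 0.6, -3.2]
grip_width: 0.0245
grasp_force: 43.7
```

```bash
python3 - <<'E'
from fit import *
s=snap("wrist"); P=cloud(s); cv2.imwrite("pics/w1.png",s["frame"][...,::-1])
s=arm.state();print(s)
E
```

```text
{'t': 4.325, 'qpos': array([ 3.23434978e+01,  2.09323773e+01,  9.26108440e+01, -3.17515979e-03,
        6.59943052e+01, -5.76587261e+01]), 'qvel': array([ 0.09784097,  0.40738449, -2.19327322,  0.74251298, -7.66653702,
       -0.04583153]), 'joint_efforts': array([-3.48469438e-01, -2.93987685e+01, -1.68419749e+01, -1.53821753e-01,
        4.37863385e-01, -1.33899190e-03]), 'tcp_pos': array([0.51976403, 0.3806028 , 0.20335392]), 'tcp_rot': array([[-9.99976560e-01, -7.57897721e-05,  6.84642116e-03],
       [-4.65183902e-05,  9.99990859e-01,  4.27548625e-03],
       [-6.84668261e-03,  4.27506755e-03, -9.99967423e-01]]), 'force': array([1.42057726, 1.29822606, 1.40797092]), 'wrist_torque': array([0.09462078, 0.03523996, 0.03036483]), 'grasp_force': 43.59214388765395, 'grip_width': 0.024390685395389217}
```

View pics/w1.png

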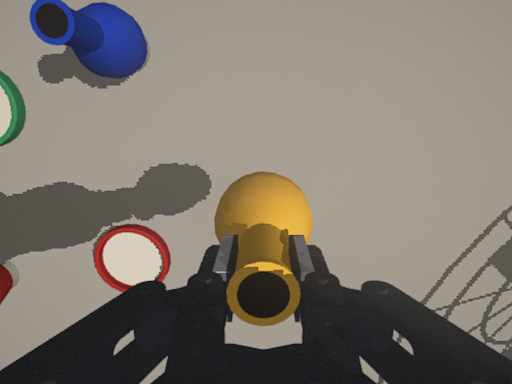

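Request:
play_rows([
  [3,-15,-20,0,0,0],
  [10,-50,-35,0,0,0],
  [19,-95,-35,0,0,0],
  [28,-140,-35,0,0,0],
  [37,-185,-35,0,0,0],
])

```text
t: 4.95
tcp_pos: [0.4791, 0.1925, 0.2301]
tcp_rot: [[-1.0, -0.0, -0.002], [-0.0, 1.0, -0.001], [0.002, -0.001, -1.0]]
force: [1.2, 0.4, -2.6]
grip_width: 0.0242
grasp_force: 43.9
```

Request:
play_rows([
  [10,-50,0,0,0,0],
  [20,-100,0,0,0,0],
  [30,-150,0,0,0,0],
  [40,-200,0,0,0,0],
  [50,-250,0,0,0,0],
])

```text
t: 5.58
tcp_pos: [0.429, -0.0572, 0.2304]
tcp_rot: [[-1.0, -0.0, -0.001], [-0.0, 1.0, 0.0], [0.001, 0.0, -1.0]]
force: [0.1, -0.6, -2.4]
grip_width: 0.0244
grasp_force: 43.9
```

Request:
play_rows([
  [10,-50,0,0,0,0],
  [20,-100,0,0,0,0],
  [30,-150,0,0,0,0],
  [36,-180,0,0,0,0],
  [38,-192,0,0,0,0],
])

```text
t: 6.2
tcp_pos: [0.3913, -0.2489, 0.2304]
tcp_rot: [[-1.0, 0.003, -0.001], [0.003, 1.0, 0.001], [0.001, 0.001, -1.0]]
force: [-1.0, 0.6, -3.8]
grip_width: 0.0245
grasp_force: 44.0
```

Request:
play_rows([
  [0,0,0,0,0,0],
  [0,0,30,0,0,0],
  [0,0,70,0,0,0],
  [0,0,105,0,0,0],
  [0,0,120,0,0,0],
])

```text
t: 6.82
tcp_pos: [0.3912, -0.2452, 0.1091]
tcp_rot: [[-1.0, -0.002, -0.004], [-0.002, 1.0, 0.004], [0.004, 0.004, -1.0]]
force: [-0.5, 0.3, -3.3]
grip_width: 0.0244
grasp_force: 44.0
```

```bash
python3 - <<'E'
from fit import *
for c in("scene","top"):
    s=snap(c); P=cloud(s); q=P[np.isfinite(P[...,0])]
    print(c,sauc(P,s["frame"],np.array((.3925,-.2485))),vase(np.where(P[...,2:]<.105,P,np.nan),np.array((.3925,-.248)),.034,.04))
    cv2.imwrite(f"pics/{c}1.png",cv2.resize(s["frame"][140:300,120:320,::-1],(800,640)))
print(arm.state()["tcp_pos"])
E
```

```text
scene (array([ 0.39388051, -0.25011724]), 183, np.float64(0.0019495166213854762)) (array([ 0.38880259, -0.24754118]), 294, np.float64(0.0014829102237459476))
top (array([ 0.39105585, -0.24676522]), 75, np.float64(0.0012668308910898027)) (array([ 0.3895649 , -0.24550434]), 23, np.float64(0.0006460397003590114))
[ 0.39150201 -0.24594114  0.1097795 ]
```

```bash
python3 -c "
import cv2;cv2.imwrite('pics/s1.png',cv2.imread('pics/scene1.png')[:560])"
```

```text
(no output)
```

View pics/s1.png

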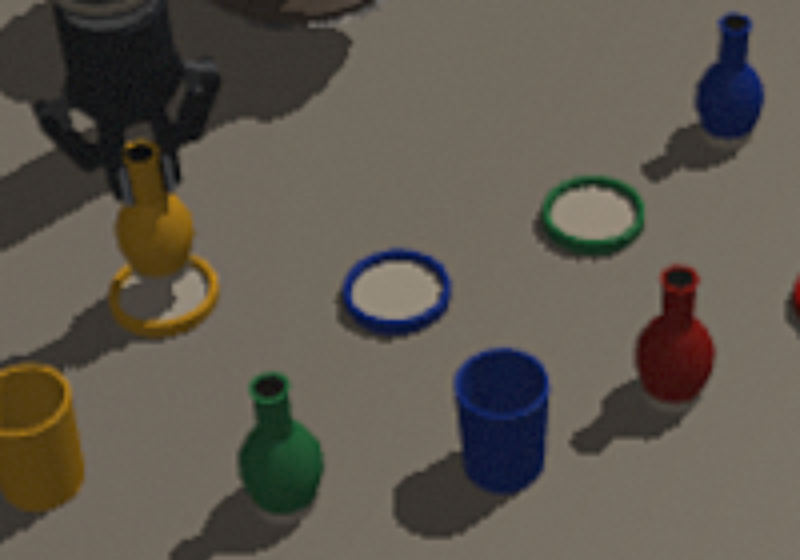

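```bash
cat >> fit.py <<'E'
HUE=dict(yellow=(12,32),green=(50,90),blue=(105,130),red=(0,8))
def tilt(P,img,col,x0,z0,fixz=False):
    hsv=cv2.cvtColor(img,cv2.COLOR_RGB2HSV); a,b=HUE[col]
    h=hsv[...,0].astype(int); m=(hsv[...,1]>110)&((h>=a)&(h<=b)|((col=='red')&(h>172)))
    m&=(np.hypot(P[...,0]-x0[0],P[...,1]-x0[1])<.05)&(P[...,2]>max(.018,z0+.012))
    q=P[m]
    def f(p):
        z=q[:,2]-p[4]; 
        r=np.interp(z,[0,.032,.046,.073,.107,.116],[.022,.029,.029,.012,.012,.014])
        return np.hypot(q[:,0]-p[0]-p[2]*z,q[:,1]-p[1]-p[3]*z)-r
    r=least_squares(f,[*x0,0,0,z0],loss='soft_l1',f_scale=.003)
    p=r.x; return "foot xy %.4f %.4f z %.4f tilt deg %.1f %.1f n %d res %.4f"%(p[0],p[1],p[4],*np.degrees(p[2:4]),len(q),np.median(abs(r.fun)))
E
python3 - <<'E'
from fit import *
for c in("scene","top"):
    s=snap(c); P=cloud(s)
    print(c,tilt(P,s["frame"],"yellow",(.391,-.247),.034))
    print(c,tilt(P,s["frame"],"green",(.6205,-.228),.0), tilt(P,s["frame"],"red",(.643,.064),.0))
s=arm.state();print(s["tcp_pos"],s["tcp_rot"])
E
```

```text
scene foot xy 0.3898 -0.2481 z 0.0346 tilt deg 0.9 0.0 n 421 res 0.0014
scene foot xy 0.6191 -0.2296 z 0.0026 tilt deg 0.9 0.4 n 428 res 0.0012 foot xy 0.6422 0.0629 z 0.0025 tilt deg 0.4 -0.1 n 411 res 0.0012
top foot xy 0.4002 -0.2365 z 0.0222 tilt deg -1.4 4.6 n 29 res 0.0018
top foot xy 0.6213 -0.2282 z 0.0029 tilt deg -0.1 0.7 n 231 res 0.0011 foot xy 0.6465 0.0644 z 0.0033 tilt deg -1.8 0.9 n 284 res 0.0012
[ 0.39335761 -0.24789212  0.11214488] [[-9.99998873e-01 -7.94931072e-04  1.27350657e-03]
 [-7.95868963e-04  9.99999412e-01 -7.36125708e-04]
 [-1.27292066e-03 -7.37138423e-04 -9.99998918e-01]]
```

Request:
play_rows([
  [-3,-2,8,0,0,0],
  [-3,-2,15,0,0,0],
  [-3,-2,20,0,0,0],
  [-3,-2,23,0,0,0],
  [-3,-2,23,0,0,0],
])

```text
t: 7.65
tcp_pos: [0.3951, -0.2497, 0.0879]
tcp_rot: [[-1.0, 0.0, -0.001], [0.0, 1.0, 0.0], [0.001, 0.0, -1.0]]
force: [-0.7, 0.8, -3.4]
grip_width: 0.0241
grasp_force: 44.0
```

Request:
play_rows([
  [0,0,1,0,0,0],
  [0,0,2,0,0,0],
  [0,0,2,0,0,0],
  [0,0,2,0,0,0],
])

```text
t: 8.15
tcp_pos: [0.3954, -0.2499, 0.0863]
tcp_rot: [[-1.0, 0.0, 0.0], [0.0, 1.0, -0.0], [-0.0, -0.0, -1.0]]
force: [-1.3, 0.6, -2.9]
grip_width: 0.0245
grasp_force: 44.0
```

Request:
play_rows([
  [0,0,1,0,0,0],
  [0,0,2,0,0,0],
  [0,0,2,0,0,0],
  [0,0,2,0,0,0],
])

```text
t: 8.65
tcp_pos: [0.3954, -0.2499, 0.0843]
tcp_rot: [[-1.0, -0.0, -0.0], [-0.0, 1.0, 0.0], [0.0, 0.0, -1.0]]
force: [0.4, 0.8, -2.6]
grip_width: 0.0243
grasp_force: 44.0
```

Request:
play_rows([
  [0,0,0.5,0,0,0],
  [0,0,1,0,0,0],
  [0,0,1,0,0,0],
  [0,0,1,0,0,0],
])

```text
t: 9.15
tcp_pos: [0.3958, -0.2502, 0.0839]
tcp_rot: [[-1.0, -0.0, 0.001], [-0.0, 1.0, -0.001], [-0.001, -0.001, -1.0]]
force: [-0.7, -0.0, 4.6]
grip_width: 0.0244
grasp_force: 43.2
```

Request:
play_rows([
  [0,0,0,0,0,0],
  [0,0,0,0,0,0],
  [0,0,0,0,0,0],
  [0,0,0,0,0,0],
  [0,0,0,0,0,0],
], jaw=1)

```text
t: 9.78
tcp_pos: [0.3954, -0.2499, 0.0832]
tcp_rot: [[-1.0, 0.0, -0.0], [0.0, 1.0, 0.0], [0.0, 0.0, -1.0]]
force: [-0.6, 0.3, -0.1]
grip_width: 0.0855
grasp_force: 0.0
```

Request:
play_rows([
  [0,0,-20,0,0,0],
  [0,0,-60,0,0,0],
  [0,0,-110,0,0,0],
  [0,0,-148,0,0,0],
  [-57,0,-148,0,0,0],
])

```text
t: 10.4
tcp_pos: [0.4532, -0.2517, 0.2363]
tcp_rot: [[-1.0, 0.003, 0.006], [0.003, 1.0, -0.006], [-0.006, -0.006, -1.0]]
force: [0.5, -1.2, -0.0]
grip_width: 0.0852
grasp_force: 0.0
```

Request:
play_rows([
  [-55,7,0,0,0,0],
  [-110,14,0,0,0,0],
  [-155,20,0,0,0,0],
  [-168,22,0,0,0,0],
  [-168,22,0,0,0,0],
])

```text
t: 11.02
tcp_pos: [0.6202, -0.2276, 0.2306]
tcp_rot: [[-1.0, -0.001, -0.002], [-0.001, 1.0, 0.0], [0.002, 0.0, -1.0]]
force: [-0.1, -0.1, 0.3]
grip_width: 0.0856
grasp_force: 0.0
```

Request:
play_rows([
  [0,0,45,0,0,0],
  [0,0,90,0,0,0],
  [0,0,130,0,0,0],
  [0,0,150,0,0,0],
  [0,0,153,0,0,0],
])

```text
t: 11.65
tcp_pos: [0.6186, -0.2278, 0.0771]
tcp_rot: [[-1.0, 0.001, -0.003], [0.001, 1.0, 0.001], [0.003, 0.001, -1.0]]
force: [-0.2, 0.0, 0.6]
grip_width: 0.0857
grasp_force: 0.0
```

```bash
python3 - <<'E'
from fit import *
s=snap("wrist"); cv2.imwrite("pics/w2.png",s["frame"][...,::-1]); print(arm.state()["tcp_pos"])
s=snap("scene"); P=cloud(s)
print(tilt(P,s["frame"],"yellow",(.394,-.249),.006),sauc(P,s["frame"],np.array((.3925,-.2485))))
E
```

```text
[ 0.61981115 -0.22823456  0.07827349]
foot xy 0.3940 -0.2522 z 0.0088 tilt deg 0.4 0.1 n 398 res 0.0016 (array([ 0.38755369, -0.25020983]), 99, np.float64(0.005388607510734))
```

View pics/w2.png

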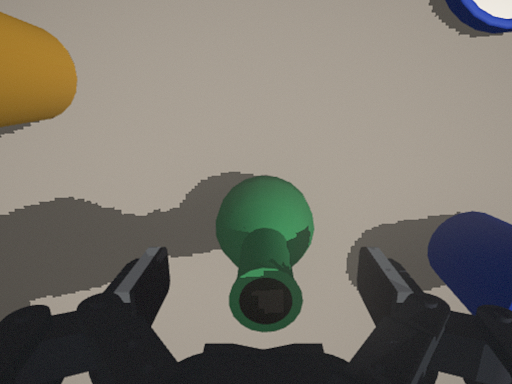

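Request:
play_rows([
  [0,0,0,0,0,0],
  [0,0,0,0,0,0],
  [0,0,0,0,0,0],
  [0,0,0,0,0,0],
  [0,0,0,0,0,0],
], jaw=0, newtons=45)

```text
t: 12.38
tcp_pos: [0.6211, -0.228, 0.0792]
tcp_rot: [[-1.0, -0.0, 0.001], [-0.0, 1.0, -0.0], [-0.001, -0.0, -1.0]]
force: [0.3, 1.5, 4.5]
grip_width: 0.0241
grasp_force: 43.9
```

Request:
play_rows([
  [0,0,0,0,0,0],
  [0,0,-10,0,0,0],
  [0,0,-45,0,0,0],
  [0,0,-90,0,0,0],
  [0,0,-130,0,0,0],
])

```text
t: 13.0
tcp_pos: [0.6195, -0.2278, 0.2085]
tcp_rot: [[-1.0, 0.0, -0.002], [0.0, 1.0, 0.0], [0.002, 0.0, -1.0]]
force: [-0.2, 0.4, -2.8]
grip_width: 0.0246
grasp_force: 44.4
```

Request:
play_rows([
  [8,15,-15,0,0,0],
  [25,48,-23,0,0,0],
  [48,91,-23,0,0,0],
  [71,134,-23,0,0,0],
  [94,178,-23,0,0,0],
])

```text
t: 13.62
tcp_pos: [0.5231, -0.0476, 0.2289]
tcp_rot: [[-1.0, 0.0, -0.005], [0.0, 1.0, 0.001], [0.005, 0.001, -1.0]]
force: [1.2, -0.8, -2.7]
grip_width: 0.025
grasp_force: 44.4
```

Request:
play_rows([
  [23,44,0,0,0,0],
  [46,88,0,0,0,0],
  [66,124,0,0,0,0],
  [75,142,0,0,0,0],
  [75,142,0,0,0,0],
])

```text
t: 14.25
tcp_pos: [0.4483, 0.0934, 0.2293]
tcp_rot: [[-1.0, -0.003, -0.004], [-0.003, 1.0, -0.0], [0.004, -0.0, -1.0]]
force: [0.3, -0.2, -3.5]
grip_width: 0.0242
grasp_force: 44.5
```

Request:
play_rows([
  [0,0,0,0,0,0],
  [0,0,30,0,0,0],
  [0,0,70,0,0,0],
  [0,0,105,0,0,0],
  [0,0,120,0,0,0],
])

```text
t: 14.88
tcp_pos: [0.4497, 0.0911, 0.1089]
tcp_rot: [[-1.0, 0.001, -0.005], [0.001, 1.0, -0.001], [0.005, -0.001, -1.0]]
force: [-0.4, 0.8, -2.4]
grip_width: 0.0246
grasp_force: 44.6
```

```bash
python3 - <<'E'
from fit import *
for c in("scene",):
    s=snap(c); P=cloud(s)
    print(c,tilt(P,s["frame"],"green",(.451,.092),.034))
s=arm.state();print(s["tcp_pos"])
E
```

```text
scene foot xy 0.4448 0.0906 z 0.0316 tilt deg 2.2 -1.5 n 313 res 0.0014
[0.4491506  0.09111571 0.1080706 ]
```

Request:
play_rows([
  [-2,0,8,0,0,0],
  [-4,0,15,0,0,0],
  [-4,0,20,0,0,0],
  [-4,0,23,0,0,0],
  [-4,0,24,0,0,0],
])

```text
t: 15.55
tcp_pos: [0.4554, 0.0922, 0.0873]
tcp_rot: [[-1.0, -0.0, 0.0], [-0.0, 1.0, 0.0], [-0.0, 0.0, -1.0]]
force: [0.1, 0.2, -2.7]
grip_width: 0.0248
grasp_force: 44.5
```

Request:
play_rows([
  [0,0,0.5,0,0,0],
  [0,0,1,0,0,0],
  [0,0,1.5,0,0,0],
  [0,0,1.5,0,0,0],
  [0,0,1.5,0,0,0],
])

```text
t: 16.18
tcp_pos: [0.4554, 0.0921, 0.0858]
tcp_rot: [[-1.0, -0.0, 0.0], [-0.0, 1.0, -0.0], [-0.0, -0.0, -1.0]]
force: [0.3, -0.4, -3.0]
grip_width: 0.0248
grasp_force: 44.5
```

```bash
python3 - <<'E'
from fit import *
s=snap("scene"); P=cloud(s)
print(tilt(P,s["frame"],"green",(.451,.092),.01))
s=arm.state();print(s["tcp_pos"],s["force"])
E
```

```text
foot xy 0.4537 0.0916 z 0.0097 tilt deg 0.4 -1.4 n 307 res 0.0016
[0.45542767 0.09207833 0.08579144] [-0.3500184   0.04624591 -2.96892485]
```

Within about 2 mm of centre; lower to contact.

Request:
play_rows([
  [0,0,0.5,0,0,0],
  [0,0,1,0,0,0],
  [0,0,1,0,0,0],
  [0,0,1,0,0,0],
])

```text
t: 16.73
tcp_pos: [0.4559, 0.0922, 0.0852]
tcp_rot: [[-1.0, 0.0, 0.001], [0.0, 1.0, 0.0], [-0.001, 0.0, -1.0]]
force: [-0.4, 0.3, 0.7]
grip_width: 0.0245
grasp_force: 44.7
```

Request:
play_rows([
  [0,0,0.5,0,0,0],
  [0,0,0.5,0,0,0],
])

```text
t: 16.98
tcp_pos: [0.4563, 0.0923, 0.0852]
tcp_rot: [[-1.0, 0.0, 0.002], [0.0, 1.0, 0.0], [-0.002, 0.0, -1.0]]
force: [-0.6, 0.0, 5.5]
grip_width: 0.0246
grasp_force: 44.9
```

Request:
play_rows([
  [0,0,0,0,0,0],
  [0,0,0,0,0,0],
  [0,0,0,0,0,0],
  [0,0,0,0,0,0],
  [0,0,0,0,0,0],
], jaw=1)

```text
t: 17.6
tcp_pos: [0.4553, 0.0921, 0.0842]
tcp_rot: [[-1.0, -0.0, -0.0], [-0.0, 1.0, -0.0], [0.0, -0.0, -1.0]]
force: [0.4, -1.0, -0.7]
grip_width: 0.0853
grasp_force: 0.0
```

Request:
play_rows([
  [0,0,-20,0,0,0],
  [0,0,-60,0,0,0],
  [0,0,-110,0,0,0],
  [0,0,-147,0,0,0],
  [18,50,-147,0,0,0],
])

```text
t: 18.23
tcp_pos: [0.4415, 0.1414, 0.2357]
tcp_rot: [[-1.0, 0.006, 0.01], [0.006, 1.0, 0.001], [-0.01, 0.001, -1.0]]
force: [0.1, 1.0, -0.6]
grip_width: 0.0856
grasp_force: 0.0
```

Request:
play_rows([
  [18,50,0,0,0,0],
  [36,90,0,0,0,0],
  [39,102,0,0,0,0],
  [39,102,0,0,0,0],
])

```text
t: 18.73
tcp_pos: [0.3984, 0.2443, 0.2312]
tcp_rot: [[-1.0, -0.002, 0.0], [-0.002, 1.0, -0.001], [-0.0, -0.001, -1.0]]
force: [0.7, -0.5, -0.2]
grip_width: 0.0855
grasp_force: 0.0
```

Request:
play_rows([
  [0,0,45,0,0,0],
  [0,0,90,0,0,0],
  [0,0,130,0,0,0],
  [0,0,150,0,0,0],
  [0,0,153,0,0,0],
])

```text
t: 19.35
tcp_pos: [0.3976, 0.2421, 0.0766]
tcp_rot: [[-1.0, 0.002, -0.004], [0.002, 1.0, -0.002], [0.004, -0.002, -1.0]]
force: [0.5, 0.7, 0.2]
grip_width: 0.0853
grasp_force: 0.0
```

```bash
python3 - <<'E'
from fit import *
s=snap("wrist"); cv2.imwrite("pics/w3.png",s["frame"][...,::-1]); print(arm.state()["tcp_pos"])
s=snap("scene"); P=cloud(s)
print(tilt(P,s["frame"],"green",(.453,.092),.006))
E
```

```text
[0.39838678 0.24269202 0.0773966 ]
foot xy 0.4528 0.0905 z 0.0087 tilt deg 1.2 0.2 n 332 res 0.0016
```

View pics/w3.png

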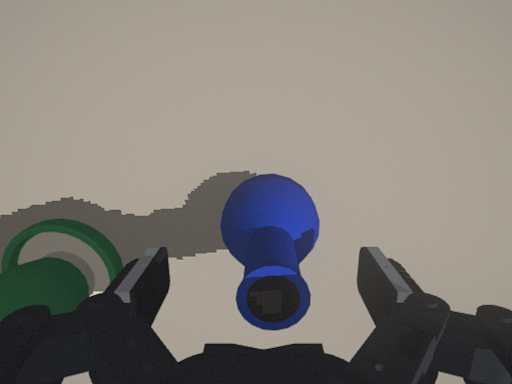

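Request:
play_rows([
  [0,2,0,0,0,0],
  [0,2,0,0,0,0],
  [0,2,0,0,0,0],
  [0,2,0,0,0,0],
  [0,2,0,0,0,0],
], jaw=0)

```text
t: 20.08
tcp_pos: [0.399, 0.2464, 0.0791]
tcp_rot: [[-1.0, -0.0, 0.001], [-0.0, 1.0, 0.0], [-0.001, 0.0, -1.0]]
force: [-0.7, -1.3, 5.5]
grip_width: 0.0247
grasp_force: 43.8
```

Request:
play_rows([
  [0,0,0,0,0,0],
  [0,0,-10,0,0,0],
  [0,0,-45,0,0,0],
  [0,0,-90,0,0,0],
  [0,0,-130,0,0,0],
])

```text
t: 20.7
tcp_pos: [0.3976, 0.2459, 0.2091]
tcp_rot: [[-1.0, -0.0, -0.001], [-0.0, 1.0, -0.0], [0.001, -0.0, -1.0]]
force: [1.2, 0.8, -3.9]
grip_width: 0.0247
grasp_force: 44.5
```

Request:
play_rows([
  [0,0,-30,0,0,0],
  [-5,-20,-45,0,0,0],
  [-14,-65,-45,0,0,0],
  [-24,-110,-45,0,0,0],
  [-34,-155,-45,0,0,0],
])

```text
t: 21.32
tcp_pos: [0.4316, 0.0899, 0.2528]
tcp_rot: [[-1.0, -0.001, -0.001], [-0.001, 1.0, 0.0], [0.001, 0.0, -1.0]]
force: [1.2, 0.0, -3.4]
grip_width: 0.0244
grasp_force: 44.6
```

Request:
play_rows([
  [-10,-45,0,0,0,0],
  [-20,-90,0,0,0,0],
  [-30,-135,0,0,0,0],
  [-36,-165,0,0,0,0],
  [-38,-176,0,0,0,0],
])

```text
t: 21.95
tcp_pos: [0.4698, -0.0861, 0.2527]
tcp_rot: [[-1.0, 0.002, -0.001], [0.002, 1.0, 0.001], [0.001, 0.001, -1.0]]
force: [-0.1, 0.2, -3.2]
grip_width: 0.0251
grasp_force: 44.7
```

Request:
play_rows([
  [0,0,10,0,0,0],
  [0,0,50,0,0,0],
  [0,0,90,0,0,0],
  [0,0,125,0,0,0],
  [0,0,142,0,0,0],
])

```text
t: 22.58
tcp_pos: [0.4679, -0.0828, 0.1086]
tcp_rot: [[-1.0, -0.002, -0.005], [-0.002, 1.0, 0.002], [0.005, 0.002, -1.0]]
force: [-0.3, 0.0, -2.9]
grip_width: 0.0246
grasp_force: 44.7
```

Request:
play_rows([
  [0,0,8,0,0,0],
  [0,0,15,0,0,0],
  [0,0,19,0,0,0],
  [0,0,22,0,0,0],
  [0,0,22,0,0,0],
])

```text
t: 23.2
tcp_pos: [0.4706, -0.085, 0.0895]
tcp_rot: [[-1.0, 0.0, 0.0], [0.0, 1.0, -0.0], [-0.0, -0.0, -1.0]]
force: [-0.3, -0.3, -2.9]
grip_width: 0.0245
grasp_force: 44.7
```

```bash
python3 - <<'E'
from fit import *
s=snap("scene"); P=cloud(s)
print(tilt(P,s["frame"],"blue",(.468,-.085),.01))
s=arm.state();print(s["tcp_pos"],s["force"])
E
```

```text
foot xy 0.4676 -0.0887 z 0.0128 tilt deg 1.4 0.9 n 370 res 0.0015
[ 0.47061159 -0.08501617  0.08957379] [ 0.61029769 -0.01273512 -3.73970563]
```

Request:
play_rows([
  [0,1,1.5,0,0,0],
  [0,2,3,0,0,0],
  [0,2,4,0,0,0],
  [0,2,4,0,0,0],
  [0,2,4,0,0,0],
])

```text
t: 23.88
tcp_pos: [0.4704, -0.0829, 0.0852]
tcp_rot: [[-1.0, -0.0, -0.0], [-0.0, 1.0, 0.0], [0.0, 0.0, -1.0]]
force: [0.0, -0.6, -2.9]
grip_width: 0.0247
grasp_force: 44.7
```

Request:
play_rows([
  [0,0,0.5,0,0,0],
  [0,0,0.5,0,0,0],
  [0,0,0.5,0,0,0],
])

```text
t: 24.25
tcp_pos: [0.4707, -0.083, 0.0852]
tcp_rot: [[-1.0, 0.0, 0.001], [0.0, 1.0, -0.0], [-0.001, -0.0, -1.0]]
force: [0.0, -0.3, 0.4]
grip_width: 0.0245
grasp_force: 44.8
```

Request:
play_rows([
  [0,0,0.5,0,0,0],
  [0,0,0.5,0,0,0],
])

```text
t: 24.5
tcp_pos: [0.4712, -0.0831, 0.0851]
tcp_rot: [[-1.0, -0.0, 0.001], [-0.0, 1.0, -0.0], [-0.001, -0.0, -1.0]]
force: [-1.7, -0.4, 4.9]
grip_width: 0.0245
grasp_force: 45.0
```

Request:
play_rows([
  [0,0,0,0,0,0],
  [0,0,0,0,0,0],
  [0,0,0,0,0,0],
  [0,0,0,0,0,0],
  [0,0,0,0,0,0],
], jaw=1)

```text
t: 25.12
tcp_pos: [0.4703, -0.0829, 0.0842]
tcp_rot: [[-1.0, 0.0, -0.0], [0.0, 1.0, 0.0], [0.0, 0.0, -1.0]]
force: [0.3, -0.8, 0.6]
grip_width: 0.0853
grasp_force: 0.0
```

Request:
play_rows([
  [0,0,-20,0,0,0],
  [0,0,-60,0,0,0],
  [0,0,-110,0,0,0],
  [0,0,-147,0,0,0],
  [-33,28,-147,0,0,0],
])

```text
t: 25.75
tcp_pos: [0.5054, -0.0564, 0.2357]
tcp_rot: [[-1.0, 0.003, 0.008], [0.003, 1.0, -0.003], [-0.008, -0.002, -1.0]]
force: [0.0, -0.8, -0.8]
grip_width: 0.0855
grasp_force: 0.0
```

Request:
play_rows([
  [-40,34,0,0,0,0],
  [-80,68,0,0,0,0],
  [-120,102,0,0,0,0],
  [-140,119,0,0,0,0],
  [-140,119,0,0,0,0],
])

```text
t: 26.38
tcp_pos: [0.6442, 0.0655, 0.2306]
tcp_rot: [[-1.0, -0.002, -0.0], [-0.002, 1.0, 0.0], [0.0, 0.0, -1.0]]
force: [-0.3, -1.0, -0.1]
grip_width: 0.0854
grasp_force: 0.0
```

Request:
play_rows([
  [0,0,45,0,0,0],
  [0,0,90,0,0,0],
  [0,0,130,0,0,0],
  [0,0,150,0,0,0],
  [0,0,153,0,0,0],
])

```text
t: 27.0
tcp_pos: [0.6419, 0.0635, 0.077]
tcp_rot: [[-1.0, 0.001, -0.003], [0.001, 1.0, -0.0], [0.003, -0.0, -1.0]]
force: [-0.5, 0.3, 0.2]
grip_width: 0.0853
grasp_force: 0.0
```

```bash
python3 - <<'E'
from fit import *
s=snap("wrist"); cv2.imwrite("pics/w4.png",s["frame"][...,::-1]); print(arm.state()["tcp_pos"])
s=snap("scene"); P=cloud(s)
print(tilt(P,s["frame"],"blue",(.468,-.085),.006))
E
```

```text
[0.64315688 0.06364743 0.07817318]
foot xy 0.4686 -0.0853 z 0.0085 tilt deg 0.3 -0.1 n 373 res 0.0014
```

View pics/w4.png

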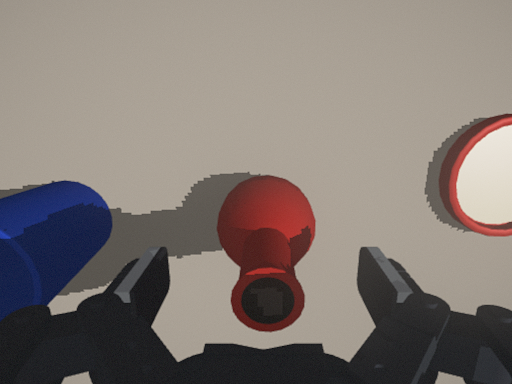

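Request:
play_rows([
  [0,1,0,0,0,0],
  [0,1,0,0,0,0],
  [0,1,0,0,0,0],
  [0,1,0,0,0,0],
  [0,1,0,0,0,0],
], jaw=0)

```text
t: 27.72
tcp_pos: [0.644, 0.0651, 0.0792]
tcp_rot: [[-1.0, -0.0, 0.001], [-0.0, 1.0, -0.0], [-0.001, -0.0, -1.0]]
force: [-0.7, -0.3, 5.0]
grip_width: 0.0249
grasp_force: 43.8
```

Request:
play_rows([
  [0,0,0,0,0,0],
  [0,0,-10,0,0,0],
  [0,0,-40,0,0,0],
  [0,0,-70,0,0,0],
  [0,0,-80,0,0,0],
])

```text
t: 28.35
tcp_pos: [0.6442, 0.0652, 0.1598]
tcp_rot: [[-1.0, 0.0, 0.003], [0.0, 1.0, 0.0], [-0.003, 0.0, -1.0]]
force: [0.5, -0.1, -3.2]
grip_width: 0.0246
grasp_force: 44.4
```

Request:
play_rows([
  [2,15,0,0,0,0],
  [6,55,0,0,0,0],
  [12,100,0,0,0,0],
  [17,145,0,0,0,0],
  [19,161,0,0,0,0],
])

```text
t: 28.98
tcp_pos: [0.6218, 0.2294, 0.1557]
tcp_rot: [[-1.0, -0.003, -0.004], [-0.003, 1.0, -0.0], [0.004, -0.0, -1.0]]
force: [1.2, -0.7, -2.2]
grip_width: 0.0246
grasp_force: 44.6
```

Request:
play_rows([
  [0,0,10,0,0,0],
  [0,0,35,0,0,0],
  [0,0,55,0,0,0],
  [0,0,66,0,0,0],
  [0,0,69,0,0,0],
])

```text
t: 29.6
tcp_pos: [0.6238, 0.2252, 0.0878]
tcp_rot: [[-1.0, 0.001, -0.002], [0.001, 1.0, -0.001], [0.002, -0.001, -1.0]]
force: [-0.9, -0.0, -2.1]
grip_width: 0.0243
grasp_force: 44.6
```

```bash
python3 - <<'E'
from fit import *
s=snap("scene"); P=cloud(s)
print(tilt(P,s["frame"],"red",(.6225,.225),.01))
s=arm.state();print(s["tcp_pos"],s["force"])
E
```

```text
foot xy 0.6212 0.2238 z 0.0109 tilt deg 0.7 -1.0 n 351 res 0.0016
[0.62417067 0.22547515 0.08832217] [-0.24012036 -0.02020661 -2.18807351]
```

Centred on the red saucer (0.6225, 0.2246).

Request:
play_rows([
  [0,0,1.5,0,0,0],
  [0,0,3,0,0,0],
  [0,0,3.5,0,0,0],
  [0,0,3.5,0,0,0],
  [0,0,3.5,0,0,0],
])

```text
t: 30.28
tcp_pos: [0.6244, 0.2262, 0.0859]
tcp_rot: [[-1.0, -0.0, 0.0], [-0.0, 1.0, 0.0], [-0.0, 0.0, -1.0]]
force: [-0.1, 0.2, -3.3]
grip_width: 0.0248
grasp_force: 44.6
```

Request:
play_rows([
  [0,0,0.5,0,0,0],
  [0,0,0.5,0,0,0],
  [0,0,0.5,0,0,0],
])

```text
t: 30.65
tcp_pos: [0.6245, 0.2262, 0.0854]
tcp_rot: [[-1.0, 0.0, 0.0], [0.0, 1.0, 0.0], [-0.0, 0.0, -1.0]]
force: [0.1, 0.7, -1.6]
grip_width: 0.0244
grasp_force: 44.7
```

Request:
play_rows([
  [0,0,0.5,0,0,0],
  [0,0,1,0,0,0],
  [0,0,1,0,0,0],
])

```text
t: 31.02
tcp_pos: [0.6251, 0.2263, 0.0854]
tcp_rot: [[-1.0, -0.0, 0.001], [-0.0, 1.0, 0.0], [-0.001, 0.0, -1.0]]
force: [-1.3, -0.4, 3.1]
grip_width: 0.025
grasp_force: 44.9
```

Request:
play_rows([
  [0,0,0,0,0,0],
  [0,0,0,0,0,0],
  [0,0,0,0,0,0],
  [0,0,0,0,0,0],
  [0,0,0,0,0,0],
], jaw=1)

```text
t: 31.65
tcp_pos: [0.6244, 0.2261, 0.0842]
tcp_rot: [[-1.0, 0.0, -0.0], [0.0, 1.0, -0.0], [0.0, -0.0, -1.0]]
force: [-0.2, 1.2, -0.0]
grip_width: 0.0852
grasp_force: 0.0
```

Request:
play_rows([
  [0,0,-20,0,0,0],
  [0,0,-60,0,0,0],
  [0,0,-110,0,0,0],
  [0,0,-160,0,0,0],
  [0,0,-180,0,0,0],
])

```text
t: 32.28
tcp_pos: [0.6267, 0.2268, 0.2705]
tcp_rot: [[-1.0, -0.0, 0.009], [-0.0, 1.0, 0.003], [-0.009, 0.003, -1.0]]
force: [-0.1, -0.7, 0.3]
grip_width: 0.0853
grasp_force: 0.0
```

Request:
play_rows([
  [40,40,0,0,0,0],
  [80,80,0,0,0,0],
  [120,120,0,0,0,0],
  [150,150,0,0,0,0],
  [150,150,0,0,0,0],
])

```text
t: 32.9
tcp_pos: [0.4715, 0.3779, 0.2637]
tcp_rot: [[-1.0, -0.004, -0.002], [-0.004, 1.0, -0.0], [0.002, -0.0, -1.0]]
force: [1.2, -0.3, 0.4]
grip_width: 0.0849
grasp_force: 0.0
```

```bash
python3 - <<'E'
from fit import *
s=snap("scene"); P=cloud(s)
for k,x in dict(red=(.6225,.2246),blue=(.4684,-.0859),green=(.4524,.0903),yellow=(.3938,-.2503)).items(): print(k,tilt(P,s["frame"],k,x,.006))
cv2.imwrite("pics/end.png",cv2.resize(s["frame"][120:300,80:400,::-1],(800,450)))
E
```

```text
red foot xy 0.6225 0.2241 z 0.0088 tilt deg 0.6 0.3 n 400 res 0.0013
blue foot xy 0.4681 -0.0858 z 0.0085 tilt deg 0.6 -0.1 n 370 res 0.0016
green foot xy 0.4532 0.0903 z 0.0091 tilt deg 0.7 0.2 n 337 res 0.0016
yellow foot xy 0.3942 -0.2531 z 0.0088 tilt deg 0.2 0.6 n 423 res 0.0016
```

View pics/end.png

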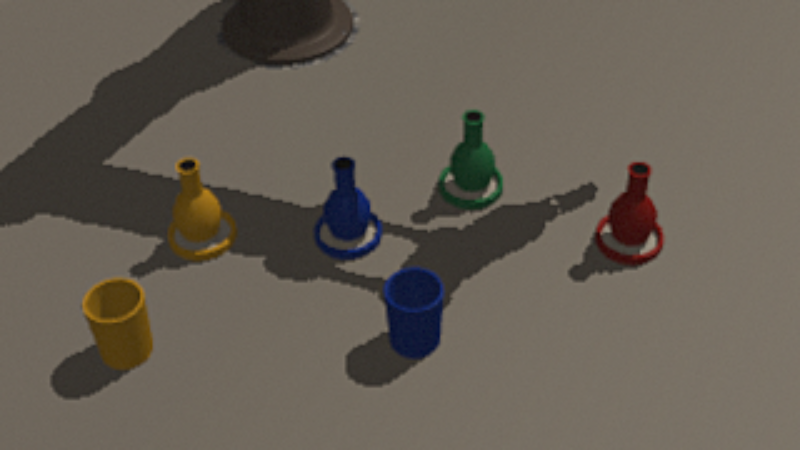

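The picture shows all four vases upright in their own saucers (feet at about (200,235), (347,235), (472,188) and (630,240)). The beakers at (120,325) and (414,312) have not moved.

```bash
python3 -c "
from station import arm
print(arm.finish_job())"
```

```text
the job is handed in; nothing more can be done
None
```

All four vases stand upright and near-centred in the saucers of their own colours, both beakers are where they started, and the job was handed in at about 33 s.

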